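# Find the loose deck clamp and flag it

## Task

One of the three wing screws that clamp the instrument deck to the optical table has worked loose. Try them gently clockwise by feel, without forcing the two tight ones; turn the loose one clockwise until it comes to its stop, then stand the flag-shaped marker upright in the middle of the outlined square in front of that clamp, wholly inside the outline, and let go of it. Leave everything else lying where it is.

Things in the scene. Friction and masses are not known exactly. Their poses are not given: they have to be found in the camera images.
- deck: aluminium instrument deck fixed to the optical table (all sizes here in mm), 190 (x) by 360 (y), 12 thick; origin under its centre, z up. Across it, in a row along its y axis 110 apart, stand three clamps: dark steel blocks 52 x 52, their tops 46 above the table, centred at deck x = +20 and y = +110 (left), 0 (mid), -110 (right).
- wing_left (a joint): turn of the left wing screw, rad: 0 at the start (a stop: it cannot go anticlockwise), growing clockwise seen from above. Loose: turns with a light drag of about 0.07 N m to its solid end stop at 1.2 (some 70 degrees). Tight: some 0.06 rad of play, then springy resistance rising about 0.45 N m per 0.1 rad; springs back when let go; load it to 1 N m at most.
- wing_left_grip (a point): centre of the left clamp's black wing, an upright flat bar 44 long, 12 thick and 26 tall (56 to 82 above the table) turning about its own vertical centre line, which passes through this point, 69 above the table; this frame turns with the wing: x along its length, y across its thickness, z up.
- wing_mid (a joint): turn of the mid wing screw, rad: 0 at the start (a stop: it cannot go anticlockwise), growing clockwise seen from above. Loose: turns with a light drag of about 0.07 N m to its solid end stop at 1.2 (some 70 degrees). Tight: some 0.06 rad of play, then springy resistance rising about 0.45 N m per 0.1 rad; springs back when let go; load it to 1 N m at most.
- wing_mid_grip (a point): centre of the mid clamp's black wing, an upright flat bar 44 long, 12 thick and 26 tall (56 to 82 above the table) turning about its own vertical centre line, which passes through this point, 69 above the table; this frame turns with the wing: x along its length, y across its thickness, z up.
- wing_right (a joint): turn of the right wing screw, rad: 0 at the start (a stop: it cannot go anticlockwise), growing clockwise seen from above. Loose: turns with a light drag of about 0.07 N m to its solid end stop at 1.2 (some 70 degrees). Tight: some 0.06 rad of play, then springy resistance rising about 0.45 N m per 0.1 rad; springs back when let go; load it to 1 N m at most.
- wing_right_grip (a point): centre of the right clamp's black wing, an upright flat bar 44 long, 12 thick and 26 tall (56 to 82 above the table) turning about its own vertical centre line, which passes through this point, 69 above the table; this frame turns with the wing: x along its length, y across its thickness, z up.
- square_left (a point): centre of the outlined 46 mm square on the deck's top face (12 above the table) that belongs to the left clamp: it lies 70 from that clamp's axis towards the deck's -x edge. Axes as the deck's.
- square_mid (a point): centre of the outlined 46 mm square on the deck's top face (12 above the table) that belongs to the mid clamp: it lies 70 from that clamp's axis towards the deck's -x edge. Axes as the deck's.
- square_right (a point): centre of the outlined 46 mm square on the deck's top face (12 above the table) that belongs to the right clamp: it lies 70 from that clamp's axis towards the deck's -x edge. Axes as the deck's.
- marker: the marker: a standing steel and aluminium piece 62 tall: base disc 32 across and 8 thick, stem 10 across, and on top a flat flag-like block 36 long, 10 thick, 22 tall (40 to 62 above its foot), to be pinched across its thickness. About 100 g. Origin at the centre of its underside; x along the block's length, z up. It starts on the table to one side of the deck, either side.
- bare_post: bare steel post, base disc 32 across and 8 thick, stem 12 across, 48 tall; it has no block on top and is not the marker (mm); bystander, origin at the centre of its underside.
- objective: short objective lens standing on its thread on the deck, 28 across, 34 tall (mm); bystander, origin at the centre of its underside.
- hex_key: L-shaped hex key lying flat on the deck, 5 thick, long arm 62, short arm 22 (mm); bystander, origin at the centre of its underside.
- lens_cell: loose ring-shaped lens cell on the table, 44 across, 12 tall (mm); bystander, origin at the centre of its underside.
- filter_case: flat square filter case on the table, 50 x 50 x 16 (mm); bystander, origin at the centre of its underside.
There are look-alikes about, which are no part of the job. Leave any blue or purple look-alike of the marker alone.

How it is judged:
On the way, in this order (a step that is already met when the one before it is completed fails the run):
1. the loose wing screw is turned clockwise to its stop (beyond 1.05 rad), the other two are not turned (((value of joint wing_left above 1.05 rad and value of joint each of wing_mid, wing_right below 0.3 rad) or (value of joint wing_mid above 1.05 rad and value of joint each of wing_left, wing_right below 0.3 rad) or (value of joint wing_right above 1.05 rad and value of joint each of wing_left, wing_mid below 0.3 rad))), for 0.2 s.
2. the marker stands in the square of the loose clamp ((((value of joint wing_left above 1.05 rad and value of joint each of wing_mid, wing_right below 0.3 rad) and horizontal distance between marker and square_left below 0.012 m and z of marker in the frame of square_left between -0.004 and 0.004 m) or ((value of joint wing_mid above 1.05 rad and value of joint each of wing_left, wing_right below 0.3 rad) and horizontal distance between marker and square_mid below 0.012 m and z of marker in the frame of square_mid between -0.004 and 0.004 m) or ((value of joint wing_right above 1.05 rad and value of joint each of wing_left, wing_mid below 0.3 rad) and horizontal distance between marker and square_right below 0.012 m and z of marker in the frame of square_right between -0.004 and 0.004 m))), for 0.2 s.
At the end, for the whole second after the job is handed in: the loose wing screw is at its clockwise stop (beyond 1.05 of 1.2 rad) and the other two have not turned (under 0.3 rad); the marker stands upright (within 0.1 rad) and still on the deck in the square in front of the loose clamp, its centre within 12 mm of the square's centre, released ((((value of joint wing_left above 1.05 rad and value of joint each of wing_mid, wing_right below 0.3 rad) and horizontal distance between marker and square_left below 0.012 m and z of marker in the frame of square_left between -0.004 and 0.004 m) or ((value of joint wing_mid above 1.05 rad and value of joint each of wing_left, wing_right below 0.3 rad) and horizontal distance between marker and square_mid below 0.012 m and z of marker in the frame of square_mid between -0.004 and 0.004 m) or ((value of joint wing_right above 1.05 rad and value of joint each of wing_left, wing_mid below 0.3 rad) and horizontal distance between marker and square_right below 0.012 m and z of marker in the frame of square_right between -0.004 and 0.004 m)) and angle between marker's own z axis and vertical below 0.1 rad and linear speed of marker below 0.02 m/s); the robot touches nothing.
It fails at once if a tight wing screw is forced (more than about 1.3 N m) (contact force between any of prong_left0, prong_left1, prong_mid0, prong_mid1, prong_right0, prong_right1 and anything else above 80 N).
It fails at once if a bystander is moved by more than 25 mm (distance of any of bare_post, objective, hex_key, lens_cell, filter_case from where it was at the start of the episode above 0.025 m).
It also fails if it takes over 67 s, if anything falls off the work surface, if the arm or the gripper's body presses on something with over 40 N, if the wrist force passes 120 N, or if a joint passes its speed limit or range.

## Robot

A 6-joint arm with a two-finger parallel gripper is mounted at the origin on the work surface. World frame = base frame: x ahead of the robot, y to its left, z up, the work surface at z = 0. Lengths are in m, angles in rad, forces in N, time in s.
With the tool pointing down it reaches from about 0.275 to 0.725 m from the base axis. Payload 5.6 kg.
Tool frame: the origin (TCP) lies on the centre line of the jaws, within the pads' length; the fingertips stand arm.tip_extent ahead of it and the grasp point (between the pads) is the TCP (arm.tip_extent is the distance from the TCP to the fingertips, in m); y points along the fingers, x is the direction in which the jaws open and shut, and the axes are right-handed (so a half turn about y gives the same grasp; the last joint's range is limited). The gripper opens to 85 mm and grips with 20 to 120 N. Pads are 22 mm wide; open, the fingers measure 114 mm over their backs; the gripper's body (76 mm by 85 mm) begins 54 mm behind the grasp point. The pads swing forward as they close: fully open they stand 13 mm farther back than shut.
Start: joints at [-0.964, 0.255, 0.108, 0, -1.424, -0.285], TCP at [0.174, -0.522, 0.25] pointing down, gripper open.
Joint ranges: [-2.95, 2.95], [-1.21, 1.97], [-1.09, 1.5], [-2.87, 1.71], [-2.94, -0.07], [-3.05, 3.05]. Speed limits (rad/s): [2.57, 2.57, 3.14, 3.14, 3.14, 3.14].

## Interface

Orientations are given as a unit quaternion [x, y, z, w].
In Python, from cell import arm, grab_frame, camera_params gives the robot as it stands. The module is installed in compiled form; this text tells all that it offers.
- The arm moves only by the shell command python3 -m pendant 'ROWS' [FORCE]. ROWS is JSON, a list of rows, each an object with "slide": the shift along the tool's x, y, z in cm, a list of three; "rot": the turn, a rotation vector about the tool's x, y, z in degrees, a list of three; "claw": the closure, from 0 (fully open) to 1 (shut). A call has exactly 10 rows; each row is the pose to reach, as a shift and turn from the pose measured when the call began, along the tool's axes at that moment; what a row does not reach only later rows make up. A row lasts 1/12 s, in which the tool goes at most 41.7 mm and 7.16 degrees, less where a joint would pass 70% of its speed; a pose out of reach is approached as far as the arm can. A call with a gripper value outside its range is refused whole. The fingers move at their own pace and stop on an object; FORCE is the grip in N (left out, the last holds). Time passes only in rows, so rows that repeat a pose let the fingers close, or fill a call up. It gives the time, the measured TCP pose, the force and the opening at its end, in the units of the state.
- arm.get_obs(): the state, without advancing time (a new reading comes with each control period).
- grab_frame(name): name is "side" or "top"; returns the picture (420x560x3 uint8, red, green, blue); there is no depth.
- camera_params(name): a dict with "fx", "fy", "cx", "cy" (pixels), "eye" and "attitude" of the camera in the world. Camera axes: x right, y down, z forward; pixel columns grow to the right and rows downward; lengths in m; the calibration is good to about 2 mm. A picture is of the moment at which its call begins. camera_params takes no time and is no camera call.
- arm.hand_in(): hands the job in, once; it reports no verdict.
The state is a dict: "time": time; "qpos": joint angles; "joint_vel": joint speeds; "effort": joint torques, N m; "ee_pos": TCP position; "orientation": TCP orientation; "wrist_force": force on the tool from outside, world axes, zero at the start; "moment": the same for the moment, N m; "grip_width": finger opening in m.
Only numpy, scipy, OpenCV 4.12 (cv2) and the standard library are available. Lean on these libraries where they do the work, as an engineer would, in place of code of your own. Each camera call takes 0.05 s, during which the arm holds its last target. There are 200 camera calls.

## Working session

There is one attempt and no reset: what is moved stays moved. The work goes in short steps, Python scripts to look and compute and a shell command to move; the robot and the scene stay as the last step left them, time stands still between calls to the robot, and variables do not carry over. Pictures are saved under pics/ and viewed, about 8 in all and at most 12, crops included, and the job is handed in when it is done.

```bash
mkdir -p pics; python3 - <<'E'
from cell import arm, grab_frame, camera_params
import cv2
for n in("top","side"):
    cv2.imwrite(f"pics/{n}0.png",grab_frame(n)[:,:,::-1]); print(n,camera_params(n))
print(arm.get_obs(),arm.tip_extent)
E
```

```text
top {'fx': 479.447828493698, 'fy': 479.447828493698, 'cx': 276.93403218949277, 'cy': 212.57957444178493, 'eye': array([ 0.43129083, -0.02349691,  1.38355638]), 'attitude': array([-0.70602344,  0.70707968, -0.02343995,  0.03193437])}
side {'fx': 499.7356329003386, 'fy': 499.7356329003386, 'cx': 277.98343828613315, 'cy': 211.41680677935184, 'eye': array([0.36819749, 0.86140703, 1.06320143]), 'attitude': array([-0.09043831,  0.92755863, -0.36087418,  0.0350103 ])}
{'time': 0.1, 'qpos': array([-9.64372149e-01,  2.55651939e-01,  1.07140803e-01, -4.23665506e-04,
       -1.42390737e+00, -2.84584226e-01]), 'joint_vel': array([-0.00111473, -0.0019281 ,  0.00228709,  0.00167804, -0.00099906,
       -0.00032411]), 'effort': array([-4.52914130e-03, -3.87603700e+01,  2.38472468e+01,  5.37795380e+00,
       -3.83854582e-03, -2.31730837e-05]), 'ee_pos': array([ 0.17388555, -0.52135336,  0.24950763]), 'orientation': array([ 0.41295338,  0.57397113, -0.57330935, -0.41393603]), 'wrist_force': array([ 0.83800689, -1.08485376, -0.13576612]), 'moment': array([-0.01218424,  0.01383801,  0.02446546]), 'grip_width': 0.08558290811165277} 0.019
```

View pics/top0.png

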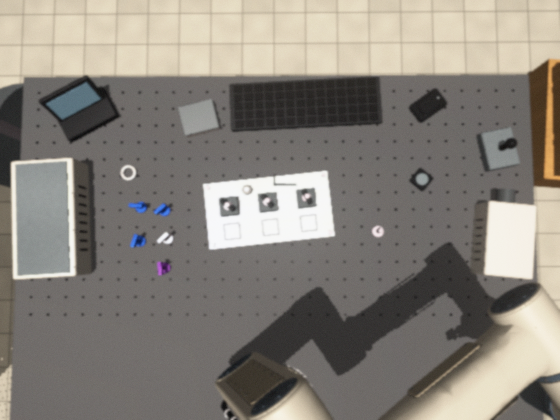

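View pics/side0.png

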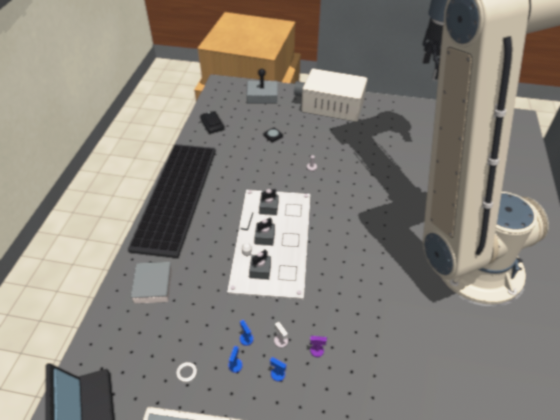

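Candidates for the marker (top view): white flag (165,239); blue flags (138,207), (162,210), (138,240); purple (163,268); the flagless post at (378,231) is the bare post. By the description it is the white one at (165,239). Next comes a close crop.

```bash
cat > h.py <<'E'
import numpy as np, cv2
from cell import arm, grab_frame, camera_params
from scipy.spatial.transform import Rotation as R
def proj(n,P):
    c=camera_params(n); p=R.from_quat(c["attitude"]).inv().apply(np.atleast_2d(P)-c["eye"])
    return np.c_[c["fx"]*p[:,0]/p[:,2]+c["cx"], c["fy"]*p[:,1]/p[:,2]+c["cy"]]
def back(n,uv,z):
    c=camera_params(n); uv=np.atleast_2d(uv)
    d=R.from_quat(c["attitude"]).apply(np.c_[(uv[:,0]-c["cx"])/c["fx"],(uv[:,1]-c["cy"])/c["fy"],np.ones(len(uv))])
    return c["eye"]+d*((z-c["eye"][2])/d[:,2])[:,None]
def crop(im,x,y,w,h,s): return cv2.resize(im[y:y+h,x:x+w],None,fx=s,fy=s,interpolation=cv2.INTER_CUBIC)
E
python3 - <<'E'
from h import *
print(proj("top",[[0,0,0],[.3,0,0],[.3,.2,0]]),proj("side",[[0,0,0],[.3,0,0]]))
t=cv2.imread("pics/top0.png"); s=cv2.imread("pics/side0.png")
a=crop(t,200,165,140,90,5); 
b=crop(t,120,190,70,90,5); c=crop(s,220,310,70,90,5)
cv2.imwrite("pics/c1.png",a); cv2.imwrite("pics/c2.png",np.hstack([b,c]))
print(back("top",[[205,183],[327,172],[334,237],[209,248]],.012),back("top",[165,239],.03))
E
```

```text
[[274.66605312 404.34706236]
 [274.59756053 296.33274351]
 [204.69648312 296.3240968 ]] [[479.57273173 268.0163984 ]
 [364.43601859 250.50132826]]
[[ 0.62509042  0.2006782   0.012     ]
 [ 0.6561217  -0.15164415  0.012     ]
 [ 0.46872936 -0.1698791   0.012     ]
 [ 0.43780309  0.18721335  0.012     ]] [[0.46323355 0.30934876 0.03      ]]
```

View pics/c1.png

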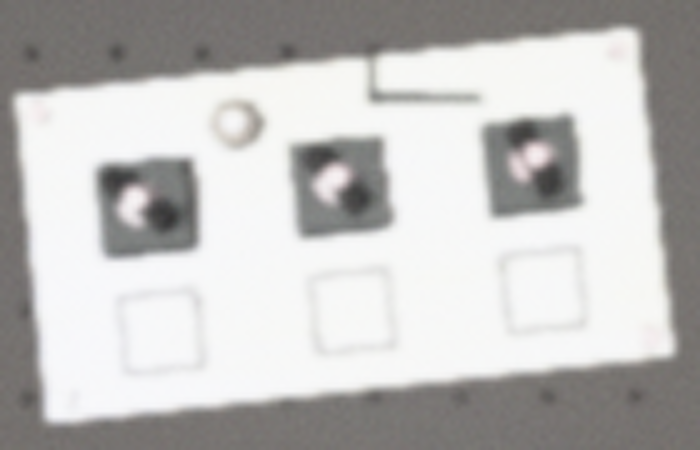

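View pics/c2.png

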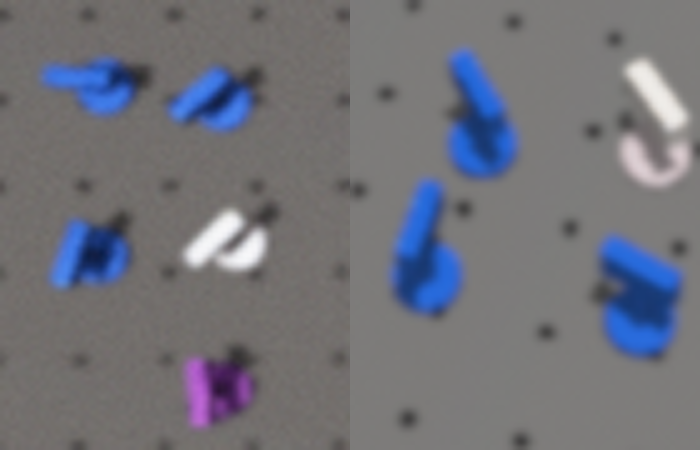

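The crops confirm the white flag with a flag block at (165,239) is the marker. The deck shows three clamps at about (230,206), (268,202), (306,197), with squares below them. Now the poses, fitted from the pixels.

```bash
python3 - <<'E'
from h import *
t=cv2.imread("pics/top0.png"); s=cv2.imread("pics/side0.png")
# deck corners from white threshold
g=cv2.cvtColor(t,cv2.COLOR_BGR2GRAY); m=(g>190).astype(np.uint8); m[:, :195]=0;m[:,345:]=0;m[:165]=0;m[255:]=0
c=max(cv2.findContours(m,0,2)[0],key=cv2.contourArea); box=cv2.boxPoints(cv2.minAreaRect(c))
B=back("top",box,.012); print(B[:,:2].round(4)); ctr=B.mean(0)
e=[B[(i+1)%4]-B[i] for i in range(4)]; print([np.linalg.norm(v).round(4) for v in e])
l=max(e,key=np.linalg.norm); l=l*np.sign(l[1]); yaw=np.arctan2(-l[0],l[1]); print("deck",ctr,np.degrees(yaw))
X=np.array([np.cos(yaw),np.sin(yaw),0]);Y=np.array([-X[1],X[0],0])
for n,y in (("L",.11),("M",0),("R",-.11)):
    w=ctr+.02*X+y*Y; w[2]=.069; q=ctr-.05*X+y*Y
    print(n,"grip",w.round(4),"sq",q.round(4),"px",proj("top",w).round(1),proj("side",w).round(1))
    for cam,im in(("top",t),("side",s)):
        u,v=proj(cam,w)[0]; G=cv2.cvtColor(im,cv2.COLOR_BGR2GRAY); r=12
        yy,xx=np.mgrid[int(v)-r:int(v)+r+1,int(u)-r:int(u)+r+1]; k=G[yy,xx]<70
        W=back(cam,np.c_[xx[k],yy[k]],.069)[:,:2]; C=np.cov(W.T); ev,E=np.linalg.eigh(C); a=E[:,1]
        print(cam,k.sum(),W.mean(0).round(4),"angle",np.degrees(np.arctan2(a[1],a[0]))%180,np.sqrt(ev))
# marker flag
for cam,im,x0,y0,x1,y1 in(("top",t,150,228,176,248),("side",s,272,320,292,350)):
    p=im[y0:y1,x0:x1].astype(int); k=p.min(2)>165
    n_,lab,st,ce=cv2.connectedComponentsWithStats(k.astype(np.uint8)); print(cam,st,ce+[x0,y0])
o=arm.get_obs(); Rm=R.from_quat(o["orientation"]).as_matrix(); print(Rm.round(3), np.degrees(np.arctan2(Rm[1,0],Rm[0,0])))
E
```

```text
[[ 0.6232  0.2095]
 [ 0.6615 -0.1527]
 [ 0.4725 -0.171 ]
 [ 0.4345  0.1872]]
[np.float64(0.3642), np.float64(0.1898), np.float64(0.3603), np.float64(0.19)]
deck [0.54793189 0.01824717 0.012     ] 6.027192226499644
L grip [0.5563 0.1297 0.069 ] sq [0.4867 0.1224 0.012 ] px [[227.1 204.8]] [[260.4 258.1]]
top 16 [0.5536 0.1208] angle 52.841863169005535 [0.00230441 0.01540888]
side 94 [0.561  0.1333] angle 54.24206513197993 [0.00567177 0.01391648]
M grip [0.5678 0.0203 0.069 ] sq [0.4982 0.013  0.012 ] px [[266.7 200.5]] [[265.1 224.8]]
top 4 [0.5582 0.0072] angle 31.54006563974741 [0.0009834  0.00258423]
side 101 [0.5715 0.0169] angle 75.21764556419554 [0.00907481 0.01992839]
R grip [ 0.5794 -0.089   0.069 ] sq [ 0.5098 -0.0964  0.012 ] px [[306.4 196.3]] [[269.3 195. ]]
top 10 [ 0.5724 -0.0953] angle 27.337350520313407 [0.00209556 0.01311036]
side 80 [ 0.5827 -0.0883] angle 36.11713349518584 [0.0073851 0.0127078]
top [[  0   0  26  20 412]
 [  7   4  16  12 108]] [[161.94660194 237.25      ]
 [164.61111111 238.4537037 ]]
side [[  0   0  20  30 452]
 [  3   2  13  14  84]
 [  2  18  14   9  64]] [[281.82522124 334.57522124]
 [280.9047619  328.29761905]
 [279.984375   342.109375  ]]
[[-0.316 -0.001 -0.949]
 [ 0.949  0.002 -0.316]
 [ 0.002 -1.     0.   ]] 108.43649607214927
```

```bash
cat >> h.py <<'E'
def go(p,yaw):
    "slide (cm) and rot (deg) in tool axes to a tool-down pose with tool x at yaw (deg)"
    o=arm.get_obs(); Q=R.from_quat(o["orientation"]); y=np.radians(yaw)
    x=np.array([np.cos(y),np.sin(y),0]); d=np.array([0,0,-1.]); T=R.from_matrix(np.c_[x,d,np.cross(x,d)])
    print("slide",(Q.inv().apply(np.array(p)-o["ee_pos"])*100).round(2),"rot",np.degrees((Q.inv()*T).as_rotvec()).round(1),
      "F",o["wrist_force"].round(1),"M",o["moment"].round(3),"w",round(o["grip_width"],4),"t",o["time"])
E
python3 - <<'E'
from h import *
go([.579,-.090,.15],118)
S=back("top",[[232.5,231.2],[270.5,227.1],[308.7,222.9]],.012); print("squares",S.round(4))
f1=back("top",[164.6,238.45],.05)  # includes foot
# flag ends in top crop (5x, origin 120,190): block ends, top face z=.062
e=back("top",np.array([[190,261],[233,216]])/5+[120,190],.062); print("flag top",e.mean(0).round(4),e[1]-e[0], np.degrees(np.arctan2(*(e[1]-e[0])[1::-1])))
e=back("side",np.array([[634-350,68],[680-350,122]])/5+[220,310],.055); print("flag side",e.mean(0).round(4),np.degrees(np.arctan2(*(e[1]-e[0])[1::-1])))
print(back("top",np.array([238,246])/5+[120,190],.004),back("side",np.array([655-350,152])/5+[220,310],.006))
E
```

```text
slide [ 28.09  10.   -52.07] rot [ 0.  -9.6  0.1] F [ 0.8 -1.1 -0.1] M [-0.012  0.014  0.024] w 0.0856 t 0.1
squares [[ 0.4857  0.1203  0.012 ]
 [ 0.4973  0.0114  0.012 ]
 [ 0.5092 -0.098   0.012 ]]
flag top [0.4661 0.309  0.062 ] [ 0.02479865 -0.02338066  0.        ] -43.31418350554972
flag side [0.4695 0.3052 0.055 ] 138.32264979951427
[[0.46326167 0.30821787 0.004     ]] [[0.46970403 0.30742242 0.006     ]]
```

```bash
R='{"slide":[14,5,-26],"rot":[0,-5,0],"claw":0.5}'; : ; python3 -m pendant '[{"slide":[1,0.3,-2],"rot":[0,0,0],"claw":0.3},{"slide":[3,0.8,-5],"rot":[0,-1,0],"claw":0.5},{"slide":[4.9,1.3,-8.5],"rot":[0,-2,0],"claw":0.5},{"slide":[6.8,1.9,-12],"rot":[0,-3,0],"claw":0.5},{"slide":[8.7,2.5,-15.5],"rot":[0,-4,0],"claw":0.5},{"slide":[10.6,3.2,-19],"rot":[0,-5,0],"claw":0.5},{"slide":[12.5,3.9,-22.5],"rot":[0,-6,0],"claw":0.5},{"slide":[14.4,4.6,-26],"rot":[0,-7,0],"claw":0.5},{"slide":[16.3,5.3,-29.5],"rot":[0,-8,0],"claw":0.5},{"slide":[18,6,-33],"rot":[0,-9.6,0],"claw":0.5}]' 20; python3 -c "
from h import *
go([.5788,-.0905,.12],118)"
```

```text
time: 0.93
ee_pos: [0.4307, -0.2441, 0.1894]
orientation: [0.363, 0.607, -0.606, -0.364]
wrist_force: [0.6, -1.3, -0.4]
grip_width: 0.043
slide [  6.56   6.95 -20.3 ] rot [0.  0.1 0.1] F [ 0.6 -1.3 -0.4] M [-0.113 -0.102  0.006] w 0.043 t 0.9333
```

```bash
python3 -m pendant '[{"slide":[1,0.9,-3.3],"rot":[0,0,0],"claw":0.5},{"slide":[2.1,2,-6.6],"rot":[0,0,0],"claw":0.5},{"slide":[3.2,3.2,-10],"rot":[0,0,0],"claw":0.5},{"slide":[4.2,4.4,-13],"rot":[0,0,0],"claw":0.5},{"slide":[5.2,5.5,-16],"rot":[0,0,0],"claw":0.5},{"slide":[6,6.4,-18.5],"rot":[0,0,0],"claw":0.5},{"slide":[6.4,6.8,-19.8],"rot":[0,0,0],"claw":0.5},{"slide":[6.56,6.95,-20.3],"rot":[0,0.1,0.1],"claw":0.5},{"slide":[6.56,6.95,-20.3],"rot":[0,0.1,0.1],"claw":0.5},{"slide":[6.56,6.95,-20.3],"rot":[0,0.1,0.1],"claw":0.5}]' ; python3 -c "
from h import *
go([.5788,-.0905,.071],118)
t=grab_frame('top')[:,:,::-1];s=grab_frame('side')[:,:,::-1]
cv2.imwrite('pics/c3.png',np.hstack([crop(t,260,150,80,80,5),crop(s,230,140,80,80,5)]))"
```

```text
time: 1.77
ee_pos: [0.5784, -0.0911, 0.1202]
orientation: [0.364, 0.606, -0.606, -0.364]
wrist_force: [-0.1, -0.0, 0.4]
grip_width: 0.0429
slide [ 0.03  4.92 -0.07] rot [-0. -0.  0.] F [-0.1 -0.   0.4] M [-0.048  0.023  0.075] w 0.0429 t 1.7667
```

View pics/c3.png

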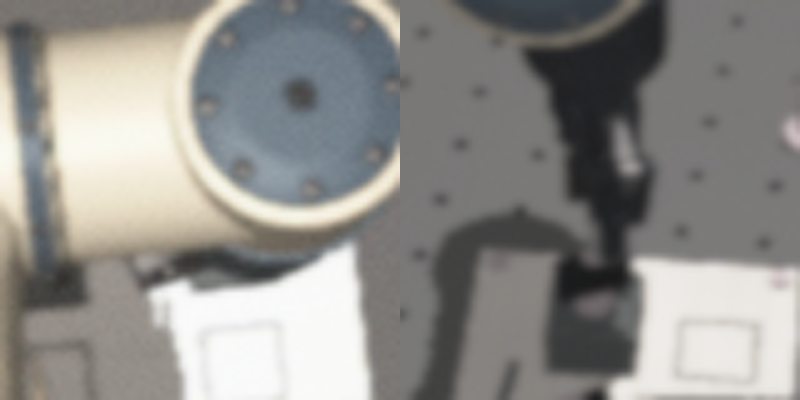

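The gripper (side crop) hangs over the right clamp as planned. Descend.

```bash
python3 -m pendant '[{"slide":[0,0.8,-0.05],"rot":[0,0,0],"claw":0.5},{"slide":[0,1.6,-0.05],"rot":[0,0,0],"claw":0.5},{"slide":[0,2.4,-0.05],"rot":[0,0,0],"claw":0.5},{"slide":[0,3.2,-0.05],"rot":[0,0,0],"claw":0.5},{"slide":[0,3.9,-0.05],"rot":[0,0,0],"claw":0.5},{"slide":[0,4.5,-0.05],"rot":[0,0,0],"claw":0.5},{"slide":[0,4.8,-0.05],"rot":[0,0,0],"claw":0.5},{"slide":[0,4.8,-0.05],"rot":[0,0,0],"claw":0.6},{"slide":[0,4.8,-0.05],"rot":[0,0,0],"claw":0.7},{"slide":[0,4.8,-0.05],"rot":[0,0,0],"claw":0.75}]' 20; python3 -c "
from h import *
go([.5788,-.0905,.071],118)"
```

```text
time: 2.7
ee_pos: [0.5786, -0.0907, 0.073]
orientation: [0.364, 0.606, -0.605, -0.365]
wrist_force: [-2.1, 2.0, 1.1]
grip_width: 0.0217
slide [ 0.01  0.2  -0.02] rot [ 0.1 -0.1  0. ] F [-2.1  2.   1.1] M [0.824 0.557 0.002] w 0.0217 t 2.7
```

```bash
python3 -m pendant '[{"slide":[0,0,0],"rot":[0,0,0],"claw":0.78},{"slide":[0,0,0],"rot":[0,0,0],"claw":0.8},{"slide":[0,0,0],"rot":[0,0,0],"claw":0.82},{"slide":[0,0,0],"rot":[0,0,0],"claw":0.84},{"slide":[0,0,0],"rot":[0,0,0],"claw":0.86},{"slide":[0,0,0],"rot":[0,0,0],"claw":0.88},{"slide":[0,0,0],"rot":[0,0,0],"claw":0.9},{"slide":[0,0,0],"rot":[0,0,0],"claw":0.95},{"slide":[0,0,0],"rot":[0,0,0],"claw":1},{"slide":[0,0,0],"rot":[0,0,0],"claw":1}]' 20; python3 -c "
from h import *
go([.5788,-.0905,.071],118)"
```

```text
time: 3.53
ee_pos: [0.5786, -0.0907, 0.073]
orientation: [0.364, 0.606, -0.605, -0.365]
wrist_force: [-0.8, 0.3, -0.3]
grip_width: 0.0217
slide [ 0.    0.2  -0.02] rot [ 0.1 -0.1  0.1] F [-0.8  0.3 -0.3] M [0.444 0.445 0.045] w 0.0217 t 3.5333
```

The opening of 21.7 mm is wider than the 12 mm bar, so I look before turning.

```bash
python3 -c "
from h import *
s=grab_frame('side')[:,:,::-1]
cv2.imwrite('pics/c4.png',np.hstack([crop(s,240,165,55,60,7),crop(cv2.imread('pics/side0.png'),240,175,55,60,7)]))"
```

```text
(no output)
```

View pics/c4.png

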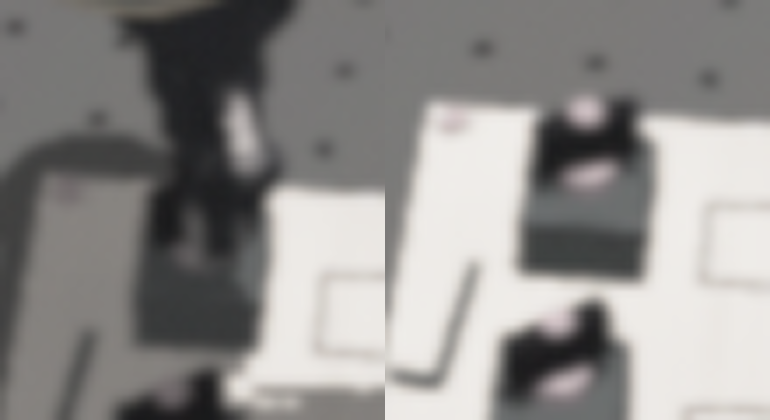

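The side crop shows a shiny collar under the black bar; my fingertips are on the collar (about 22 mm). Open, rise 8 mm, close again.

```bash
python3 -m pendant '[{"slide":[0,0,0],"rot":[0,0,0],"claw":0.6},{"slide":[0,0,0],"rot":[0,0,0],"claw":0.6},{"slide":[0,-0.4,0],"rot":[0,0,0],"claw":0.6},{"slide":[0,-0.8,0],"rot":[0,0,0],"claw":0.7},{"slide":[0,-0.8,0],"rot":[0,0,0],"claw":0.8},{"slide":[0,-0.8,0],"rot":[0,0,0],"claw":0.9},{"slide":[0,-0.8,0],"rot":[0,0,0],"claw":1},{"slide":[0,-0.8,0],"rot":[0,0,0],"claw":1},{"slide":[0,-0.8,0],"rot":[0,0,0],"claw":1},{"slide":[0,-0.8,0],"rot":[0,0,0],"claw":1}]' 20; python3 -c "
from h import *
go([.5788,-.0905,.080],118)"
```

```text
time: 4.42
ee_pos: [0.5791, -0.0904, 0.0821]
orientation: [0.365, 0.607, -0.605, -0.364]
wrist_force: [-1.5, 1.6, 5.1]
grip_width: 0.0113
slide [0.   0.21 0.04] rot [ 0.2 -0.   0. ] F [-1.5  1.6  5.1] M [0.784 0.54  0.033] w 0.0113 t 4.4167
```

```bash
python3 -m pendant '[{"slide":[0,0,0],"rot":[0,1,0],"claw":1},{"slide":[0,0,0],"rot":[0,2,0],"claw":1},{"slide":[0,0,0],"rot":[0,3,0],"claw":1},{"slide":[0,0,0],"rot":[0,4,0],"claw":1},{"slide":[0,0,0],"rot":[0,5,0],"claw":1},{"slide":[0,0,0],"rot":[0,6,0],"claw":1},{"slide":[0,0,0],"rot":[0,7,0],"claw":1},{"slide":[0,0,0],"rot":[0,8,0],"claw":1},{"slide":[0,0,0],"rot":[0,8,0],"claw":1},{"slide":[0,0,0],"rot":[0,8,0],"claw":1}]' 20; python3 -c "
from h import *
go([.5788,-.0905,.080],118)"
```

```text
time: 5.25
ee_pos: [0.579, -0.0902, 0.0821]
orientation: [0.406, 0.58, -0.578, -0.406]
wrist_force: [-2.1, 2.2, 3.8]
grip_width: 0.0119
slide [-0.02  0.21  0.04] rot [ 0.2 -8.   0. ] F [-2.1  2.2  3.8] M [1.179 0.754 0.158] w 0.0119 t 5.25
```

```bash
python3 -m pendant '[{"slide":[0,0,0],"rot":[0,1,0],"claw":1},{"slide":[0,0,0],"rot":[0,2,0],"claw":1},{"slide":[0,0,0],"rot":[0,3,0],"claw":1},{"slide":[0,0,0],"rot":[0,4,0],"claw":1},{"slide":[0,0,0],"rot":[0,4,0],"claw":1},{"slide":[0,0,0],"rot":[0,4,0],"claw":1},{"slide":[0,0,0],"rot":[0,4,0],"claw":1},{"slide":[0,0,0],"rot":[0,4,0],"claw":1},{"slide":[0,0,0],"rot":[0,4,0],"claw":1},{"slide":[0,0,0],"rot":[0,4,0],"claw":1}]' 20; python3 -c "
from h import *
go([.5788,-.0905,.080],118)"
```

```text
time: 6.08
ee_pos: [0.579, -0.09, 0.0822]
orientation: [0.426, 0.566, -0.564, -0.425]
wrist_force: [-3.0, 4.2, 5.0]
grip_width: 0.0116
slide [-0.04  0.22  0.04] rot [  0.2 -12.    0.1] F [-3.   4.2  5. ] M [1.542 0.971 0.439] w 0.0116 t 6.0833
```

Right: the moment rose 0.28 N m over 4°, so it is tight. Turn back, release, and go on to the mid one.

```bash
python3 -m pendant '[{"slide":[0,0,0],"rot":[0,-3,0],"claw":1},{"slide":[0,0,0],"rot":[0,-7,0],"claw":1},{"slide":[0,0,0],"rot":[0,-12,0],"claw":1},{"slide":[0,0,0],"rot":[0,-12,0],"claw":0.6},{"slide":[0,0,0],"rot":[0,-12,0],"claw":0.6},{"slide":[0,0,0],"rot":[0,-12,0],"claw":0.6},{"slide":[0,-1,0],"rot":[0,-12,0],"claw":0.6},{"slide":[0,-2.2,0],"rot":[0,-12,0],"claw":0.6},{"slide":[0,-3.5,0],"rot":[0,-12,0],"claw":0.6},{"slide":[0,-4,0],"rot":[0,-12,0],"claw":0.6}]' 20; python3 -c "
from h import *
go([.5675,.0187,.12],130.5)"
```

```text
time: 6.92
ee_pos: [0.5801, -0.0904, 0.1248]
orientation: [0.366, 0.607, -0.604, -0.363]
wrist_force: [0.3, -0.4, 1.0]
grip_width: 0.0341
slide [10.23  0.49 -3.99] rot [  0.3 -12.6  -0.1] F [ 0.3 -0.4  1. ] M [ 0.033 -0.07  -0.038] w 0.0341 t 6.9167
```

```bash
python3 -m pendant '[{"slide":[1.5,0,-0.6],"rot":[0,-2,0],"claw":0.6},{"slide":[4,0,-1.6],"rot":[0,-5,0],"claw":0.6},{"slide":[6.5,0,-2.5],"rot":[0,-8,0],"claw":0.6},{"slide":[8.7,0,-3.4],"rot":[0,-11,0],"claw":0.6},{"slide":[10,0,-3.9],"rot":[0.3,-12.6,-0.1],"claw":0.6},{"slide":[10.23,0.3,-4],"rot":[0.3,-12.6,-0.1],"claw":0.6},{"slide":[10.23,1,-4],"rot":[0.3,-12.6,-0.1],"claw":0.6},{"slide":[10.23,2.2,-4],"rot":[0.3,-12.6,-0.1],"claw":0.6},{"slide":[10.23,3.4,-4],"rot":[0.3,-12.6,-0.1],"claw":0.6},{"slide":[10.23,4.4,-4],"rot":[0.3,-12.6,-0.1],"claw":0.6}]' 20;python3 -m pendant '[{"slide":[0,0,0],"rot":[0,0,0],"claw":0.7},{"slide":[0,0,0],"rot":[0,0,0],"claw":0.8},{"slide":[0,0,0],"rot":[0,0,0],"claw":0.9},{"slide":[0,0,0],"rot":[0,0,0],"claw":1},{"slide":[0,0,0],"rot":[0,0,0],"claw":1},{"slide":[0,0,0],"rot":[0,0,0],"claw":1},{"slide":[0,0,0],"rot":[0,0,0],"claw":1},{"slide":[0,0,0],"rot":[0,0,0],"claw":1},{"slide":[0,0,0],"rot":[0,0,0],"claw":1},{"slide":[0,0,0],"rot":[0,0,0],"claw":1}]' 20; python3 -c "
from h import *
go([.5675,.0187,.081],130.5)"
```

```text
time: 7.75
ee_pos: [0.5674, 0.0178, 0.0795]
orientation: [-0.296, -0.642, 0.642, 0.297]
wrist_force: [0.1, -0.5, 0.3]
grip_width: 0.0336
time: 8.58
ee_pos: [0.5666, 0.0178, 0.0792]
orientation: [-0.296, -0.641, 0.642, 0.297]
wrist_force: [-4.7, 1.9, -1.8]
grip_width: 0.0115
slide [ 0.01 -0.18 -0.13] rot [-0.1 -0.1  0.1] F [-4.7  1.9 -1.8] M [ 0.503  1.673 -0.002] w 0.0115 t 8.5833
```

```bash
python3 -m pendant '[{"slide":[0,0,0],"rot":[0,1,0],"claw":1},{"slide":[0,0,0],"rot":[0,2,0],"claw":1},{"slide":[0,0,0],"rot":[0,3,0],"claw":1},{"slide":[0,0,0],"rot":[0,4,0],"claw":1},{"slide":[0,0,0],"rot":[0,5,0],"claw":1},{"slide":[0,0,0],"rot":[0,6,0],"claw":1},{"slide":[0,0,0],"rot":[0,7,0],"claw":1},{"slide":[0,0,0],"rot":[0,8,0],"claw":1},{"slide":[0,0,0],"rot":[0,8,0],"claw":1},{"slide":[0,0,0],"rot":[0,8,0],"claw":1}]' 20; python3 -c "
from h import *
go([.5675,.0187,.080],130.5)"
```

```text
time: 9.42
ee_pos: [0.5664, 0.0181, 0.0793]
orientation: [-0.34, -0.619, 0.62, 0.342]
wrist_force: [-5.4, 4.3, -1.6]
grip_width: 0.0117
slide [-0.01 -0.07 -0.13] rot [-0.1 -8.2  0.1] F [-5.4  4.3 -1.6] M [0.989 1.686 0.134] w 0.0117 t 9.4167
```

```bash
python3 -m pendant '[{"slide":[0,0,0],"rot":[0,1,0],"claw":1},{"slide":[0,0,0],"rot":[0,2,0],"claw":1},{"slide":[0,0,0],"rot":[0,3,0],"claw":1},{"slide":[0,0,0],"rot":[0,4,0],"claw":1},{"slide":[0,0,0],"rot":[0,4,0],"claw":1},{"slide":[0,0,0],"rot":[0,4,0],"claw":1},{"slide":[0,0,0],"rot":[0,4,0],"claw":1},{"slide":[0,0,0],"rot":[0,4,0],"claw":1},{"slide":[0,0,0],"rot":[0,4,0],"claw":1},{"slide":[0,0,0],"rot":[0,4,0],"claw":1}]' 20; python3 -c "
from h import *
go([.5675,.0187,.080],130.5)"
```

```text
time: 10.25
ee_pos: [0.5663, 0.0184, 0.0794]
orientation: [-0.362, -0.607, 0.608, 0.363]
wrist_force: [-4.9, 3.5, -1.5]
grip_width: 0.0116
slide [-0.03 -0.07 -0.12] rot [ -0.1 -12.2   0.1] F [-4.9  3.5 -1.5] M [0.985 1.603 0.435] w 0.0116 t 10.25
```

Mid is tight too (0.13 → 0.44 N m over 4°), so the left should be the loose one. Still test it.

```bash
python3 -m pendant '[{"slide":[0,0,0],"rot":[0,-3,0],"claw":1},{"slide":[0,0,0],"rot":[0,-7,0],"claw":1},{"slide":[0,0,0],"rot":[0,-12,0],"claw":1},{"slide":[0,0,0],"rot":[0,-12,0],"claw":0.6},{"slide":[0,0,0],"rot":[0,-12,0],"claw":0.6},{"slide":[0,0,0],"rot":[0,-12,0],"claw":0.6},{"slide":[0,-1,0],"rot":[0,-12,0],"claw":0.6},{"slide":[0,-2.2,0],"rot":[0,-12,0],"claw":0.6},{"slide":[0,-3.5,0],"rot":[0,-12,0],"claw":0.6},{"slide":[0,-4.2,0],"rot":[0,-12,0],"claw":0.6}]' 20; python3 -c "
from h import *
go([.5556,.1275,.12],141)"
```

```text
time: 11.08
ee_pos: [0.5677, 0.0184, 0.1241]
orientation: [0.298, 0.642, -0.641, -0.297]
wrist_force: [-0.3, 0.7, 0.0]
grip_width: 0.0343
slide [ 9.11  0.41 -6.13] rot [  0.1 -10.7  -0. ] F [-0.3  0.7  0. ] M [ 0.011 -0.024  0.004] w 0.0343 t 11.0833
```

```bash
python3 -m pendant '[{"slide":[1.5,0,-1],"rot":[0,-2,0],"claw":0.6},{"slide":[3.8,0,-2.5],"rot":[0,-5,0],"claw":0.6},{"slide":[6,0,-4],"rot":[0,-8,0],"claw":0.6},{"slide":[8,0,-5.3],"rot":[0,-10,0],"claw":0.6},{"slide":[9,0,-6],"rot":[0.1,-10.7,0],"claw":0.6},{"slide":[9.11,0.3,-6.13],"rot":[0.1,-10.7,0],"claw":0.6},{"slide":[9.11,1,-6.13],"rot":[0.1,-10.7,0],"claw":0.6},{"slide":[9.11,2.2,-6.13],"rot":[0.1,-10.7,0],"claw":0.6},{"slide":[9.11,3.4,-6.13],"rot":[0.1,-10.7,0],"claw":0.6},{"slide":[9.11,4.3,-6.13],"rot":[0.1,-10.7,0],"claw":0.6}]' 20;python3 -m pendant '[{"slide":[0,0,0],"rot":[0,0,0],"claw":0.7},{"slide":[0,0,0],"rot":[0,0,0],"claw":0.8},{"slide":[0,0,0],"rot":[0,0,0],"claw":0.9},{"slide":[0,0,0],"rot":[0,0,0],"claw":1},{"slide":[0,0,0],"rot":[0,0,0],"claw":1},{"slide":[0,0,0],"rot":[0,0,0],"claw":1},{"slide":[0,0,0],"rot":[0,0,0],"claw":1},{"slide":[0,0,0],"rot":[0,0,0],"claw":1},{"slide":[0,0,0],"rot":[0,0,0],"claw":1},{"slide":[0,0,0],"rot":[0,0,0],"claw":1}]' 20; python3 -c "
from h import *
go([.5556,.1275,.081],141)"
```

```text
time: 11.92
ee_pos: [0.5552, 0.1262, 0.0797]
orientation: [-0.237, -0.666, 0.667, 0.237]
wrist_force: [-1.0, -0.6, -0.1]
grip_width: 0.0342
time: 12.75
ee_pos: [0.5546, 0.1259, 0.0795]
orientation: [-0.236, -0.665, 0.667, 0.238]
wrist_force: [-5.5, -0.5, -0.3]
grip_width: 0.0118
slide [ 0.02 -0.15 -0.19] rot [-0.2 -0.2  0.1] F [-5.5 -0.5 -0.3] M [-0.368  1.741 -0.012] w 0.0118 t 12.75
```

```bash
python3 -m pendant '[{"slide":[0,0,0],"rot":[0,1,0],"claw":1},{"slide":[0,0,0],"rot":[0,3,0],"claw":1},{"slide":[0,0,0],"rot":[0,5,0],"claw":1},{"slide":[0,0,0],"rot":[0,7,0],"claw":1},{"slide":[0,0,0],"rot":[0,8,0],"claw":1},{"slide":[0,0,0],"rot":[0,9,0],"claw":1},{"slide":[0,0,0],"rot":[0,10,0],"claw":1},{"slide":[0,0,0],"rot":[0,12,0],"claw":1},{"slide":[0,0,0],"rot":[0,12,0],"claw":1},{"slide":[0,0,0],"rot":[0,12,0],"claw":1}]' 20; python3 -c "
from h import *
go([.5556,.1275,.081],141)"
```

```text
time: 13.58
ee_pos: [0.554, 0.1264, 0.0795]
orientation: [-0.305, -0.637, 0.639, 0.307]
wrist_force: [-5.9, 1.8, 0.3]
grip_width: 0.0118
slide [-0.02 -0.15 -0.19] rot [ -0.2 -12.2   0.1] F [-5.9  1.8  0.3] M [ 0.568  2.121 -0.038] w 0.0118 t 13.5833
```

Left is loose (no moment). Turn on to the stop.

```bash
python3 -m pendant '[{"slide":[0,0,0],"rot":[0,5,0],"claw":1},{"slide":[0,0,0],"rot":[0,10,0],"claw":1},{"slide":[0,0,0],"rot":[0,15,0],"claw":1},{"slide":[0,0,0],"rot":[0,20,0],"claw":1},{"slide":[0,0,0],"rot":[0,25,0],"claw":1},{"slide":[0,0,0],"rot":[0,30,0],"claw":1},{"slide":[0,0,0],"rot":[0,35,0],"claw":1},{"slide":[0,0,0],"rot":[0,40,0],"claw":1},{"slide":[0,0,0],"rot":[0,44,0],"claw":1},{"slide":[0,0,0],"rot":[0,46,0],"claw":1}]' 20; python3 -m pendant '[{"slide":[0,0,0],"rot":[0,2,0],"claw":1},{"slide":[0,0,0],"rot":[0,4,0],"claw":1},{"slide":[0,0,0],"rot":[0,6,0],"claw":1},{"slide":[0,0,0],"rot":[0,8,0],"claw":1},{"slide":[0,0,0],"rot":[0,9,0],"claw":1},{"slide":[0,0,0],"rot":[0,10,0],"claw":1},{"slide":[0,0,0],"rot":[0,11,0],"claw":1},{"slide":[0,0,0],"rot":[0,11,0],"claw":1},{"slide":[0,0,0],"rot":[0,11,0],"claw":1},{"slide":[0,0,0],"rot":[0,11,0],"claw":1}]' 20;python3 -c "
from h import *
go([.5556,.1275,.081],141)"
```

```text
time: 14.42
ee_pos: [0.5532, 0.1293, 0.0795]
orientation: [-0.53, -0.466, 0.467, 0.533]
wrist_force: [-8.1, 10.3, 1.0]
grip_width: 0.0115
time: 15.25
ee_pos: [0.5532, 0.1302, 0.0796]
orientation: [-0.571, -0.413, 0.414, 0.576]
wrist_force: [-4.4, 2.8, -1.4]
grip_width: 0.0117
slide [-0.18 -0.14 -0.31] rot [ -0.2 -69.4   0.3] F [-4.4  2.8 -1.4] M [0.965 1.562 0.588] w 0.0117 t 15.25
```

Moment jumped to 0.59 N m at about 69°, so the screw is at its stop. Release, lift, go to the marker.

```bash
python3 -m pendant '[{"slide":[0,0,0],"rot":[0,-1,0],"claw":0.8},{"slide":[0,0,0],"rot":[0,-1,0],"claw":0.6},{"slide":[0,0,0],"rot":[0,-1,0],"claw":0.5},{"slide":[0,0,0],"rot":[0,-1,0],"claw":0.5},{"slide":[0,-1,0],"rot":[0,-1,0],"claw":0.5},{"slide":[0,-2.5,0],"rot":[0,-1,0],"claw":0.5},{"slide":[0,-4.5,0],"rot":[0,-1,0],"claw":0.5},{"slide":[0,-6.5,0],"rot":[0,-1,0],"claw":0.5},{"slide":[0,-7.5,0],"rot":[0,-1,0],"claw":0.5},{"slide":[0,-7.5,0],"rot":[0,-1,0],"claw":0.5}]' 20; python3 -c "
from h import *
go([.468,.307,.13],46.5)"
```

```text
time: 16.08
ee_pos: [0.5553, 0.1303, 0.1581]
orientation: [-0.568, -0.421, 0.417, 0.571]
wrist_force: [-0.3, 0.3, 0.6]
grip_width: 0.043
slide [14.24  2.91 13.61] rot [-0.1 26.1  0.4] F [-0.3  0.3  0.6] M [-0.013 -0.024  0.027] w 0.043 t 16.0833
```

```bash
python3 -m pendant '[{"slide":[1.5,0.2,1.4],"rot":[0,2,0],"claw":0.5},{"slide":[3.7,0.5,3.5],"rot":[0,6,0],"claw":0.5},{"slide":[6,1,5.7],"rot":[0,10,0],"claw":0.5},{"slide":[8.3,1.5,7.9],"rot":[0,15,0],"claw":0.5},{"slide":[10.6,2,10.1],"rot":[0,19,0],"claw":0.5},{"slide":[12.5,2.5,12],"rot":[0,23,0],"claw":0.5},{"slide":[13.8,2.8,13.2],"rot":[0,25.5,0],"claw":0.5},{"slide":[14.24,2.91,13.61],"rot":[-0.1,26.1,0.4],"claw":0.5},{"slide":[14.24,2.91,13.61],"rot":[-0.1,26.1,0.4],"claw":0.5},{"slide":[14.24,2.91,13.61],"rot":[-0.1,26.1,0.4],"claw":0.5}]' 20; python3 -c "
from h import *
go([.468,.307,.054],46.5); print(arm.get_obs()['qpos'][5])
t=grab_frame('top')[:,:,::-1];s=grab_frame('side')[:,:,::-1]
cv2.imwrite('pics/c5.png',np.hstack([crop(t,130,200,70,75,5),crop(s,240,285,70,75,5)]))
print(proj('side',[[.468,.307,.008],[.468,.307,.111]])-[240,285])"
```

```text
time: 16.92
ee_pos: [0.4867, 0.2868, 0.1278]
orientation: [-0.63, -0.287, 0.297, 0.658]
wrist_force: [0.1, 0.1, 1.0]
grip_width: 0.0428
slide [0.26 7.49 2.42] rot [-2.4  2.3  0.2] F [0.1 0.1 1. ] M [-0.086 -0.098 -0.02 ] w 0.0428 t 16.9167
-3.0532580887874743
[[41.76042723 54.9475587 ]
 [42.04080045 31.82783121]]
```

View pics/c5.png

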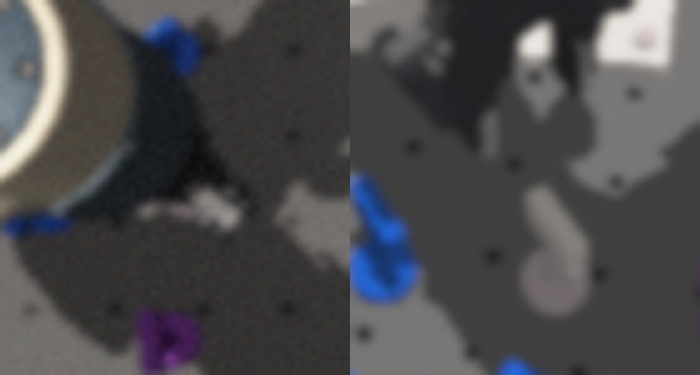

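Marker disc in the side crop is at about (281,341.5), clear of neighbours. But joint 6 sits at its limit, so I turn the other way by about half a turn.

```bash
python3 -m pendant '[{"slide":[0,0,0],"rot":[0,-5,0],"claw":0.5},{"slide":[0,0,0],"rot":[0,-11,0],"claw":0.5},{"slide":[0,0,0],"rot":[0,-17,0],"claw":0.5},{"slide":[0,0,0],"rot":[0,-24,0],"claw":0.5},{"slide":[0,0,0],"rot":[0,-31,0],"claw":0.5},{"slide":[0,0,0],"rot":[0,-38,0],"claw":0.5},{"slide":[0,0,0],"rot":[0,-45,0],"claw":0.5},{"slide":[0,0,0],"rot":[0,-52,0],"claw":0.5},{"slide":[0,0,0],"rot":[0,-59,0],"claw":0.5},{"slide":[0,0,0],"rot":[0,-65,0],"claw":0.5}]' 20; python3 -c "
from h import *
print(arm.get_obs()['qpos'])
print(back('side',[281,341.5],.006))
e=back('side',np.array([[540-350,190],[585-350,250]])/5+[240,285],.055); print('flag side',e.mean(0).round(4),np.degrees(np.arctan2(*(e[1]-e[0])[1::-1])))
go([.468,.309,.13],226.5)"
```

```text
time: 17.85
ee_pos: [0.4869, 0.2861, 0.1286]
orientation: [0.37, 0.597, -0.589, -0.399]
wrist_force: [0.6, -0.6, 0.2]
grip_width: 0.0429
[ 0.78120561  0.35552831 -0.05085652 -0.04616991 -1.16290539 -1.91269058]
[[0.46917542 0.31016829 0.006     ]]
flag side [0.4671 0.3047 0.055 ] 134.79590755873275
slide [ 2.86 -0.02  0.8 ] rot [   1.8 -112.4    2.3] F [ 0.6 -0.6  0.2] M [-0.098 -0.097  0.024] w 0.0429 t 17.85
```

```bash
python3 -m pendant '[{"slide":[0.2,0,0.1],"rot":[0,-6,0],"claw":0.5},{"slide":[0.5,0,0.2],"rot":[0,-13,0],"claw":0.5},{"slide":[0.8,0,0.3],"rot":[0,-20,0],"claw":0.5},{"slide":[1.2,0,0.4],"rot":[0,-27,0],"claw":0.5},{"slide":[1.6,0,0.5],"rot":[0,-34,0],"claw":0.5},{"slide":[2,0,0.6],"rot":[0,-41,0],"claw":0.5},{"slide":[2.3,0,0.7],"rot":[0,-48,0],"claw":0.5},{"slide":[2.6,0,0.8],"rot":[0,-55,0],"claw":0.5},{"slide":[2.8,0,0.8],"rot":[0,-62,0],"claw":0.5},{"slide":[2.86,0,0.8],"rot":[0,-68,0],"claw":0.5}]' 20; python3 -c "
from h import *
go([.468,.3075,.13],226.5)"
```

```text
time: 18.68
ee_pos: [0.468, 0.3086, 0.1302]
orientation: [-0.025, 0.718, -0.695, 0.005]
wrist_force: [0.1, -0.3, -0.0]
grip_width: 0.0428
slide [0.01 0.02 0.11] rot [  2.4 -44.    0.7] F [ 0.1 -0.3 -0. ] M [-0.079 -0.039  0.013] w 0.0428 t 18.6833
```

```bash
python3 -m pendant '[{"slide":[0,0,0.1],"rot":[0.3,-6,0],"claw":0.5},{"slide":[0,0,0.1],"rot":[0.6,-13,0.1],"claw":0.5},{"slide":[0,0,0.1],"rot":[1,-20,0.2],"claw":0.5},{"slide":[0,0,0.1],"rot":[1.5,-27,0.4],"claw":0.5},{"slide":[0,0,0.1],"rot":[2,-34,0.5],"claw":0.5},{"slide":[0,0,0.1],"rot":[2.2,-40,0.6],"claw":0.5},{"slide":[0,0,0.1],"rot":[2.4,-44,0.7],"claw":0.5},{"slide":[0,0,0.1],"rot":[2.4,-44,0.7],"claw":0.5},{"slide":[0,0,0.1],"rot":[2.4,-44,0.7],"claw":0.5},{"slide":[0,0,0.1],"rot":[2.4,-44,0.7],"claw":0.5}]' 20; python3 -c "
from h import *
go([.468,.3075,.054],226.5)"
```

```text
time: 19.52
ee_pos: [0.4682, 0.3074, 0.1303]
orientation: [0.278, -0.65, 0.65, -0.278]
wrist_force: [-0.3, 0.5, 0.4]
grip_width: 0.0431
slide [ 0.01  7.63 -0.03] rot [-0.  -0.2  0. ] F [-0.3  0.5  0.4] M [-0.     0.046  0.023] w 0.0431 t 19.5167
```

```bash
python3 -m pendant '[{"slide":[0,1,0],"rot":[0,0,0],"claw":0.5},{"slide":[0,2.4,0],"rot":[0,0,0],"claw":0.5},{"slide":[0,3.8,0],"rot":[0,0,0],"claw":0.5},{"slide":[0,5.2,0],"rot":[0,0,0],"claw":0.5},{"slide":[0,6.4,0],"rot":[0,0,0],"claw":0.5},{"slide":[0,7.2,0],"rot":[0,0,0],"claw":0.5},{"slide":[0,7.5,0],"rot":[0,0,0],"claw":0.5},{"slide":[0,7.5,0],"rot":[0,0,0],"claw":0.6},{"slide":[0,7.5,0],"rot":[0,0,0],"claw":0.7},{"slide":[0,7.5,0],"rot":[0,0,0],"claw":0.75}]' 20;python3 -m pendant '[{"slide":[0,0,0],"rot":[0,0,0],"claw":0.8},{"slide":[0,0,0],"rot":[0,0,0],"claw":0.84},{"slide":[0,0,0],"rot":[0,0,0],"claw":0.88},{"slide":[0,0,0],"rot":[0,0,0],"claw":0.92},{"slide":[0,0,0],"rot":[0,0,0],"claw":1},{"slide":[0,0,0],"rot":[0,0,0],"claw":1},{"slide":[0,0,0],"rot":[0,0,0],"claw":1},{"slide":[0,0,0],"rot":[0,0,0],"claw":1},{"slide":[0,0,0],"rot":[0,0,0],"claw":1},{"slide":[0,0,0],"rot":[0,0,0],"claw":1}]' 30;  python3 -c "
from h import *
go([.468,.3075,.13],226.5)
s=grab_frame('side')[:,:,::-1]
cv2.imwrite('pics/c6.png',crop(s,235,290,90,75,6))
o=arm.get_obs()['ee_pos']; print((proj('side',[o*[1,1,0]+[0,0,.004]])-[235,290])*6)"
```

```text
time: 20.35
ee_pos: [0.4687, 0.3078, 0.0561]
orientation: [-0.278, 0.65, -0.65, 0.278]
wrist_force: [0.5, 0.4, -0.3]
grip_width: 0.0214
time: 21.18
ee_pos: [0.469, 0.3081, 0.0566]
orientation: [-0.277, 0.65, -0.65, 0.279]
wrist_force: [-1.3, 0.5, 4.9]
grip_width: 0.0094
slide [ 0.09 -7.34 -0.03] rot [-0.  -0.2 -0.1] F [-1.3  0.5  4.9] M [0.065 0.3   0.006] w 0.0094 t 21.1833
[[277.39380007 306.72458998]]
```

View pics/c6.png

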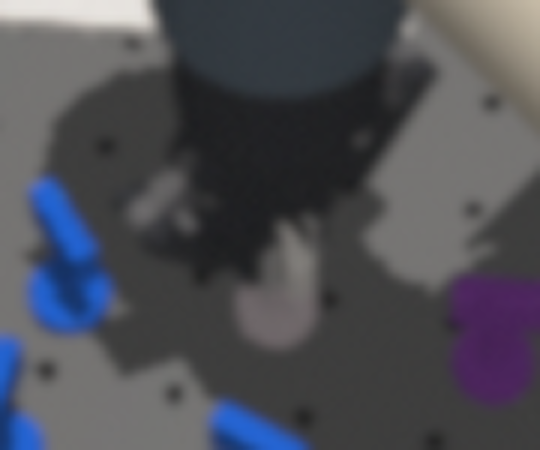

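Gripped (9.4 mm); disc centre in the crop is about (276,316) against predicted (277,307) for the TCP, meaning a shift of 2–3 mm along +y. Lift.

```bash
python3 -m pendant '[{"slide":[0,-0.5,0],"rot":[0,0,0],"claw":1},{"slide":[0,-1.5,0],"rot":[0,0,0],"claw":1},{"slide":[0,-2.8,0],"rot":[0,0,0],"claw":1},{"slide":[0,-4.2,0],"rot":[0,0,0],"claw":1},{"slide":[0,-5.6,0],"rot":[0,0,0],"claw":1},{"slide":[0,-6.8,0],"rot":[0,0,0],"claw":1},{"slide":[0,-7.6,0],"rot":[0,0,0],"claw":1},{"slide":[0,-8,0],"rot":[0,0,0],"claw":1},{"slide":[0,-8,0],"rot":[0,0,0],"claw":1},{"slide":[0,-8,0],"rot":[0,0,0],"claw":1}]' 30;  python3 -c "
from h import *
go([.4875,.121,.125],276)"
```

```text
time: 22.07
ee_pos: [0.4685, 0.3078, 0.1362]
orientation: [-0.277, 0.65, -0.65, 0.279]
wrist_force: [-0.8, 0.4, -0.9]
grip_width: 0.0095
slide [12.2   1.11 14.27] rot [ -0.1 -49.7  -0.1] F [-0.8  0.4 -0.9] M [-0.024  0.047  0.051] w 0.0095 t 22.0667
```

```bash
python3 -m pendant '[{"slide":[0.7,0,0.8],"rot":[0,-3,0],"claw":1},{"slide":[2.2,0,2.5],"rot":[0,-8,0],"claw":1},{"slide":[4,0,4.6],"rot":[0,-14,0],"claw":1},{"slide":[6,0,7],"rot":[0,-20,0],"claw":1},{"slide":[8,0.2,9.4],"rot":[0,-26,0],"claw":1},{"slide":[9.8,0.5,11.5],"rot":[0,-32,0],"claw":1},{"slide":[11.2,0.8,13.1],"rot":[0,-38,0],"claw":1},{"slide":[12,1,14],"rot":[0,-44,0],"claw":1},{"slide":[12.2,1.1,14.27],"rot":[-0.1,-48,-0.1],"claw":1},{"slide":[12.2,1.1,14.27],"rot":[-0.1,-49.7,-0.1],"claw":1}]' 30;  python3 -c "
from h import *
go([.4875,.121,.0695],276)"
```

```text
time: 22.9
ee_pos: [0.4867, 0.1194, 0.1238]
orientation: [0.527, -0.473, 0.472, -0.525]
wrist_force: [-0.5, 1.2, -0.5]
grip_width: 0.0095
slide [-0.15  5.43  0.11] rot [0.2 0.1 0.1] F [-0.5  1.2 -0.5] M [ 0.075 -0.019 -0.006] w 0.0095 t 22.9
```

```bash
python3 -m pendant '[{"slide":[-0.1,0.8,0.1],"rot":[0,0,0],"claw":1},{"slide":[-0.15,1.8,0.1],"rot":[0.1,0.1,0.1],"claw":1},{"slide":[-0.15,2.8,0.1],"rot":[0.2,0.1,0.1],"claw":1},{"slide":[-0.15,3.8,0.1],"rot":[0.2,0.1,0.1],"claw":1},{"slide":[-0.15,4.5,0.1],"rot":[0.2,0.1,0.1],"claw":1},{"slide":[-0.15,4.9,0.1],"rot":[0.2,0.1,0.1],"claw":1},{"slide":[-0.15,4.9,0.1],"rot":[0.2,0.1,0.1],"claw":1},{"slide":[-0.15,4.9,0.1],"rot":[0.2,0.1,0.1],"claw":1},{"slide":[-0.15,4.9,0.1],"rot":[0.2,0.1,0.1],"claw":1},{"slide":[-0.15,4.9,0.1],"rot":[0.2,0.1,0.1],"claw":1}]' 30;  python3 -c "
from h import *
go([.4875,.121,.0695],276)
s=grab_frame('side')[:,:,::-1]
cv2.imwrite('pics/c7.png',crop(s,240,230,80,70,8))
o=arm.get_obs()['ee_pos']; print((proj('side',[o-[0,0,.0526],[.486,.121,.012]])-[240,230])*8)"
```

```text
time: 23.73
ee_pos: [0.4878, 0.1212, 0.0753]
orientation: [-0.525, 0.473, -0.473, 0.526]
wrist_force: [-1.1, 1.2, -1.6]
grip_width: 0.0093
slide [ 0.02  0.58 -0.03] rot [-0.1  0.  -0.1] F [-1.1  1.2 -1.6] M [-0.013  0.044  0.062] w 0.0093 t 23.7333
[[383.35380817 324.8395687 ]
 [388.12504461 344.88402722]]
```

View pics/c7.png

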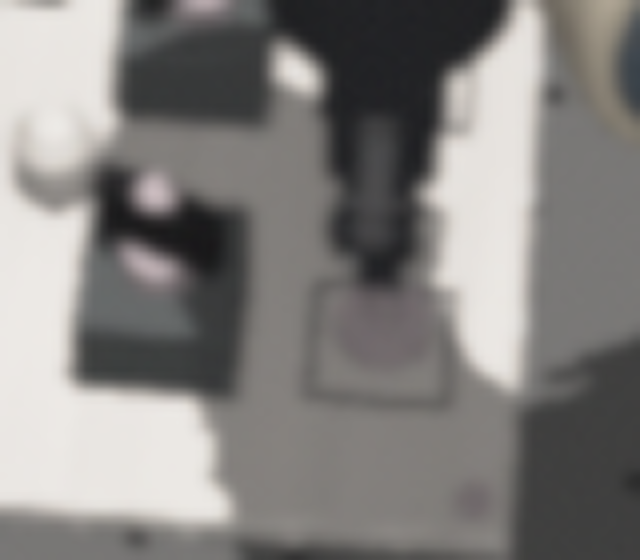

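The disc (centre ≈ (386,334) in the crop, 6 mm up) lies about 1.5 mm to −x and 2 mm to +y of the square's centre (381,343). Correct, set down, release.

```bash
python3 -m pendant '[{"slide":[0.1,0,0.1],"rot":[0,0,0],"claw":1},{"slide":[0.2,0.1,0.15],"rot":[0,0,0],"claw":1},{"slide":[0.2,0.2,0.15],"rot":[0,0,0],"claw":1},{"slide":[0.2,0.3,0.15],"rot":[0,0,0],"claw":1},{"slide":[0.2,0.4,0.15],"rot":[0,0,0],"claw":1},{"slide":[0.2,0.5,0.15],"rot":[0,0,0],"claw":1},{"slide":[0.2,0.58,0.15],"rot":[0,0,0],"claw":1},{"slide":[0.2,0.62,0.15],"rot":[0,0,0],"claw":1},{"slide":[0.2,0.65,0.15],"rot":[0,0,0],"claw":1},{"slide":[0.2,0.65,0.15],"rot":[0,0,0],"claw":1}]' 30; python3 -c "
from h import *
go([.489,.119,.0690],276)"
```

```text
time: 24.62
ee_pos: [0.4894, 0.1193, 0.0688]
orientation: [-0.525, 0.473, -0.473, 0.526]
wrist_force: [-0.2, 0.8, -1.2]
grip_width: 0.0092
slide [ 0.03 -0.02 -0.04] rot [-0.1  0.  -0.1] F [-0.2  0.8 -1.2] M [ 0.015 -0.016 -0.072] w 0.0092 t 24.6167
```

```bash
python3 -m pendant '[{"slide":[0,0.03,0],"rot":[0,0,0],"claw":1},{"slide":[0,0.06,0],"rot":[0,0,0],"claw":1},{"slide":[0,0.08,0],"rot":[0,0,0],"claw":1},{"slide":[0,0.08,0],"rot":[0,0,0],"claw":1},{"slide":[0,0.08,0],"rot":[0,0,0],"claw":1},{"slide":[0,0.08,0],"rot":[0,0,0],"claw":1},{"slide":[0,0.08,0],"rot":[0,0,0],"claw":1},{"slide":[0,0.08,0],"rot":[0,0,0],"claw":1},{"slide":[0,0.08,0],"rot":[0,0,0],"claw":1},{"slide":[0,0.08,0],"rot":[0,0,0],"claw":1}]' 30; python3 -c "
from h import *
go([.489,.119,.0690],276)"
```

```text
time: 25.45
ee_pos: [0.4895, 0.1194, 0.0686]
orientation: [-0.525, 0.473, -0.473, 0.526]
wrist_force: [-1.9, -1.5, 5.8]
grip_width: 0.0093
slide [ 0.03 -0.04 -0.05] rot [-0.1  0.  -0.1] F [-1.9 -1.5  5.8] M [-0.026  0.946  0.024] w 0.0093 t 25.45
```

Foot touches the deck (Fz 5.8 N). Release slowly, lift clear, and move aside for the view.

```bash
python3 -m pendant '[{"slide":[0,0,0],"rot":[0,0,0],"claw":0.85},{"slide":[0,0,0],"rot":[0,0,0],"claw":0.8},{"slide":[0,0,0],"rot":[0,0,0],"claw":0.7},{"slide":[0,0,0],"rot":[0,0,0],"claw":0.6},{"slide":[0,0,0],"rot":[0,0,0],"claw":0.6},{"slide":[0,0,0],"rot":[0,0,0],"claw":0.6},{"slide":[0,-0.5,0],"rot":[0,0,0],"claw":0.6},{"slide":[0,-1.5,0],"rot":[0,0,0],"claw":0.6},{"slide":[0,-3,0],"rot":[0,0,0],"claw":0.6},{"slide":[0,-4.5,0],"rot":[0,0,0],"claw":0.6}]' 30; python3 -m pendant '[{"slide":[0,-1.5,0],"rot":[0,0,0],"claw":0.6},{"slide":[0,-4,0],"rot":[0,0,0],"claw":0.6},{"slide":[0,-7,-1],"rot":[0,0,0],"claw":0.6},{"slide":[2,-10,-3],"rot":[0,0,0],"claw":0.6},{"slide":[5,-12,-5],"rot":[0,0,0],"claw":0.6},{"slide":[8,-13,-7],"rot":[0,0,0],"claw":0.6},{"slide":[11,-13,-9],"rot":[0,0,0],"claw":0.6},{"slide":[14,-13,-10],"rot":[0,0,0],"claw":0.6},{"slide":[16,-13,-10],"rot":[0,0,0],"claw":0.6},{"slide":[16,-13,-10],"rot":[0,0,0],"claw":0.6}]';python3 -c "
from h import *
go([.489,.119,.0690],276)
t=grab_frame('top')[:,:,::-1];s=grab_frame('side')[:,:,::-1]
cv2.imwrite('pics/c8.png',np.vstack([crop(t,200,165,140,90,5)[:290],np.hstack([crop(s,240,230,80,60,5),crop(s,230,170,60,60,5)])]))"
```

```text
time: 26.28
ee_pos: [0.4892, 0.1191, 0.1142]
orientation: [-0.525, 0.473, -0.473, 0.526]
wrist_force: [0.8, -0.9, 0.2]
grip_width: 0.0342
time: 27.12
ee_pos: [0.4059, -0.0532, 0.2449]
orientation: [-0.524, 0.473, -0.474, 0.526]
wrist_force: [0.3, -1.0, -0.1]
grip_width: 0.0341
slide [-16.28  17.61   9.99] rot [-0.1 -0.1 -0. ] F [ 0.3 -1.  -0.1] M [ 0.029 -0.01  -0.062] w 0.0341 t 27.1167
```

View pics/c8.png

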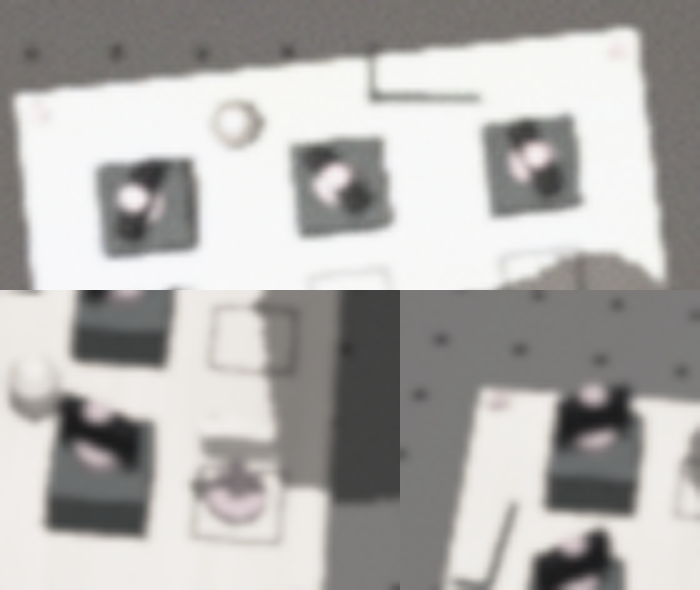

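The left wing has turned about 70°. The mid and right wings look as they did at the start. The marker stands upright with its disc centre at (236,498) in the crop, against a square centre of about (238,502), and lies inside the outline. Robot is clear.

```bash
python3 -c "
from cell import arm
print(arm.hand_in())"
```

```text
the job is handed in; nothing more can be done
None
```

The left wing screw was the loose one. I turned it clockwise to its stop, stood the white marker in the left square, released it, and handed the job in at about 27 s of the allowed 67 s. The hand-in reports no verdict.

- **Trying the screws:** right and mid were tight. With a 20 N grip, each rose about 0.3 N m over a further 4° and peaked at about 0.44 N m. I turned the gripper back before letting go.
- **Turning the left screw:** it showed no resistance over the first 12°. The moment reached 0.59 N m at about 69°, which I took as the end stop.
- **Placing the marker:** the last pictures show it upright and inside the outline, about 1–2 mm from the square's centre. The mid and right wings, the objective and the hex key look unmoved. The lens cell, filter case and bare post were not in that last view.
- **Final state:** the gripper was well clear of everything and the wrist force was about zero.

Three things went off plan or disagreed:
- My first grip on the right screw closed on the collar under the bar instead of the bar itself. I released it and gripped again higher up.
- On the way to the marker, joint 6 ran up to its range limit: it read −3.053 against the listed −3.05. I moved away at once with a half turn, but it could count as passing the range.
- In the last top picture the left wing looks turned nearer 78° than 69°. I put that down to coarse pixels, and either angle is past the required 60°.

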